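# Probe the test points of a circuit board

### The arm

A 6-joint arm with a two-finger parallel gripper is mounted at the origin on the work surface. World frame = base frame: x ahead of the robot, y to its left, z up, the work surface at z = 0. Lengths are in m, angles in rad, forces in N, time in s.
With the tool pointing down it reaches from about 0.325 to 0.9 m from the base axis. Payload 3.5 kg.
Tool frame: the origin (TCP) lies at the very end of the fingers, on their centre line; the grasp point (between the pads) lies arm.grip_point_offset behind it (arm.grip_point_offset is the distance from the TCP to the grasp point, in m); z points along the fingers, y is the line along which they close (so a half turn about z gives the same grasp; the last joint's range is limited). The gripper opens to 85 mm and grips with 20 to 120 N. Pads are 22 mm wide; open, the fingers measure 114 mm over their backs; the gripper's body (76 mm by 85 mm) begins 54 mm behind the grasp point. The pads swing forward as they close: fully open they stand 13 mm farther back than shut.
Start: joints at [1.146, 0.276, -0.026, 1.268, 0, 1.467], TCP at [0.198, 0.593, 0.231] pointing down, gripper open.
Joint ranges: [-3.12, 3.12], [-0.85, 1.88], [-1.08, 1.24], [-1.95, 2.15], [-1.57, 1.53], [-3.14, 3.14]. Speed limits (rad/s): [2.57, 2.57, 3.14, 3.14, 3.14, 3.14].

### API

Orientations are given as [roll, pitch, yaw] about the fixed x, y, z axes, in that order (R = Rz(yaw) Ry(pitch) Rx(roll)).
In Python, from station import monitor, imaging, close_job, arm gives the robot as it stands. The module is installed in compiled form; this text tells all that it offers.
- The arm moves only by the shell command python3 -m pendant 'ROWS' [OPENING]. ROWS is JSON, a list of rows, each a list of 6 numbers: the shift along the tool's x, y, z in units of 0.02 m (1.0 is 0.02 m), then the turn, a rotation vector about the tool's x, y, z in units of 4 degrees (1.0 is 4 degrees). A call has 1 to 12 rows; each row shifts and turns the commanded pose from where the row before left it, along the tool's axes as they then stand; what a row does not reach is not made up. A row lasts 1/8 s, in which the tool goes at most 62.5 mm and 10.7 degrees, less where a joint would pass 70% of its speed; a pose out of reach is approached as far as the arm can. A call with a number of a shift or a turn outside -1 to 1 is refused whole. A call with a gripper value outside its range is refused whole. OPENING is the opening, from 0 (shut) to 1 (fully open), set as the call begins (- or left out, the last holds). The fingers move at their own pace and stop on an object; the grip force is fixed at half the most. Time passes only in rows, so rows that do not move let the fingers close. It gives the time, the measured TCP pose, the force, the opening and the grip force at its end, in the units of the state.
- monitor.state(): the state, without advancing time (a new reading comes with each control period).
- imaging.snapshot(name): name is "side" or "top" or "wrist"; returns (picture, depth): 384x512x3 uint8, red, green, blue; 384x512 float32, m along the optical axis (not along the pixel's ray), 0 where there is no reading.
- imaging.get_calibration(name): a dict with "fx", "fy", "cx", "cy" (pixels), "xyz" and "rotation" of the camera in the world. Camera axes: x right, y up, looking along -z (the intrinsics and any distortion apply to the point x, -y, -z); pixel columns grow to the right and rows downward; lengths in m; the calibration is good to about 2 mm. The wrist camera is an equidistant fisheye: a pixel r from the principal point sees the ray r / f radians off the axis. A picture is of the moment at which its call begins: read the wrist's pose just before it. get_calibration takes no time and is no camera call; for the wrist camera it gives the pose at the moment of the call.
- close_job(): hands the job in; it is judged then, once.
Trained networks look in the newest picture that a camera, given by its name, has taken for a name from the list of things; names that differ only in an ending like _2 or _b are one class to them, and where a whole thing is asked for, a point or a joint stands for the part that bears it (a point fixed in the world has none). Each returns a list of dicts, best first, with "score" (0 to 1); they miss things now and then, are a little off and sometimes report something else, mostly with a low value. They report only what shows in the picture. A call takes as long as a camera call. They do not tell look-alikes from the thing itself.
- imaging.masks_of(label, camera): "region" (384x512 bool, what is visible of it) and "xy" ([column, row] in pixels, amid what is visible of it).
- imaging.landmark_of(label, camera): "xy" ([column, row] in pixels: a listed point, or the origin of a listed thing).
The state is a dict: "t": time; "joints": joint angles; "qvel": joint speeds; "effort": joint torques, N m; "ee_pos": TCP position; "eef_rot": TCP orientation; "contact_force": force on the tool from outside, world axes, zero at the start; "wrist_torque": the same for the moment, N m; "gripper_width": opening from 0.0 (shut) to 1.0 (fully open); "gripper_force": force on a finger pad.
Only numpy, scipy, OpenCV 4.12 (cv2) and the standard library are available. Lean on these libraries where they do the work, as an engineer would, in place of code of your own. Each camera call takes 0.05 s, during which the arm holds its last target. There are 200 camera calls.

### The job

The green board is propped up at one end in its white test nest: press it down until it sits level and flush. Then take the test probe from its rest and touch its tip, lightly but surely and for about half a second each, on top of the red-ringed, then the yellow-ringed, then the blue-ringed test post. Their heights differ, so feel for the contact and do not press hard. Lay the probe back in its rest, leave the board seated, and do not disturb the other things on the bench.

Things in the scene. Friction and masses are not known exactly. Their poses are not given: they have to be found in the camera images.
- nest: white test nest, fixed, 175 (x) x 125 (y) mm; origin at the centre of its underside. Pocket 135 x 85 mm, its floor 20 mm and its rim 24 mm above the origin. An orange ejector bar (12 x 40 mm, centred 50 mm along +x) stands 14 mm out of the floor; it slides down stiffly (about 3 N), stays where it is pushed, and goes flush with the floor
- board: loose green circuit board, 130 (x) x 80 (y) x 4 mm, 110 g, parts up to 9 mm and test posts up to 22 mm tall on top; origin at the centre of its underside, z out of its top. At the start its +x end is propped on the nest's ejector, 0.13 rad out of level; seated, its top is flush with the nest's rim
- press_end (a point): bare place on the board's top face over the ejector, 50 mm along +x from the board's centre and free of parts for 14 mm round it: where to press it down
- pad_red (a point): foot of the red-ringed test post: a brass post with a flat cap 12 mm across, standing upright on the board in a red ring 21 mm across. The point is on the post's axis, on the board's top face, z out of the board. The cap's top is 4 to 22 mm above this point, different for each post and each time, and is not reported: feel for it
- pad_yellow (a point): foot of the yellow-ringed test post: a brass post with a flat cap 12 mm across, standing upright on the board in a yellow ring 21 mm across. The point is on the post's axis, on the board's top face, z out of the board. The cap's top is 4 to 22 mm above this point, different for each post and each time, and is not reported: feel for it
- pad_blue (a point): foot of the blue-ringed test post: a brass post with a flat cap 12 mm across, standing upright on the board in a blue ring 21 mm across. The point is on the post's axis, on the board's top face, z out of the board. The cap's top is 4 to 22 mm above this point, different for each post and each time, and is not reported: feel for it
- probe: test probe, 70 g, lying level in its rest. Black handle with a yellow band: bar 110 (x) x 16 (y) x 18 (z) mm, from x = -50 to +60 mm; then a grey nose and a 4 mm steel needle run along -x to the tip at x = -107 mm. Origin on the handle's underside at its centre of mass, where to grip; its axis is at z = +9 mm. Picked from above it is level in the hand: lean the hand 30 to 45 degrees to touch
- probe_tip (a point): the needle's rounded end (2 mm radius), on the probe's axis, 107 mm along -x from the probe's origin
- rest: fixed probe rest: blue base 110 (x) x 46 (y) x 6 mm, two aluminium posts at x = -40 and +40 mm, each 12 mm along x and 32 mm wide, with saddles 34 mm above the origin between cheeks 12 mm higher and 24 mm apart. Origin: centre of its underside. The probe lies along its x, handle underside on the saddles, probe origin above the rest's origin
- clip_tray: grey open tray of black clips, 130 x 90 x 30 mm, fixed; bystander; origin at the centre of its underside
- connector_a: loose white connector housing, 28 x 14 x 12 mm; bystander; origin at the centre of its underside
- connector_b: loose white connector housing, 28 x 14 x 12 mm; bystander; origin at the centre of its underside
- bracket: loose black bracket, 50 x 30 mm, 32 mm tall; bystander; origin at the centre of its underside
- tape_roll: loose yellow tape roll, 68 mm across, 19 mm tall, lying flat; bystander; origin at the centre of its underside
- screwdriver: loose red-handled screwdriver lying along its x axis; bystander; origin near its middle, on the mat
- cleaner: blue cleaner bottle, 52 mm across, 130 mm tall, standing; bystander; origin at the centre of its underside
Things that resemble listed ones, but are neither listed nor needed, are in the scene too. What is meant by the board is not brown, pink or purple, and is the larger of those in its own colour.

How it is judged:
On the way, in this order (a step that is already met when the one before it is completed fails the run):
1. the board lies level and flush in its nest (within 0.02 rad; its underside's centre within 1.5 mm of the pocket floor) for 0.2 s (angle between board's own z axis and vertical below 0.02 rad and z of board in the frame of nest below 0.0215 m), for 0.2 s.
2. the probe's tip touches the red-ringed post firmly enough to make contact (over 1.5 N, tip within 7 mm of the post's axis seen from above) for 0.25 s (horizontal distance between probe_tip and pad_red below 0.007 m and contact force between probe and board above 1.5 N), for 0.25 s.
3. the probe's tip touches the yellow-ringed post firmly enough to make contact (over 1.5 N, tip within 7 mm of the post's axis seen from above) for 0.25 s (horizontal distance between probe_tip and pad_yellow below 0.007 m and contact force between probe and board above 1.5 N), for 0.25 s.
4. the probe's tip touches the blue-ringed post firmly enough to make contact (over 1.5 N, tip within 7 mm of the post's axis seen from above) for 0.25 s (horizontal distance between probe_tip and pad_blue below 0.007 m and contact force between probe and board above 1.5 N), for 0.25 s.
At the end, for the whole second after the job is handed in: the board lies level (within 0.02 rad) and flush in its nest (within 1.5 mm), and the probe lies still on both saddles of its rest: its origin within 20 mm of the rest's centre line point, its underside 30 to 38 mm above the rest's underside, its length along the rest within 0.2 rad (all of step 1 and horizontal distance between probe and rest below 0.02 m and z of probe in the frame of rest between 0.03 and 0.038 m and angle between the x axis of probe and the x axis of rest, either way round below 0.2 rad and linear speed of probe below 0.02 m/s); the robot touches nothing.
It fails at once if the probe is pressed on the board with more than 17 N (contact force between probe and board above 17 N).
It fails at once if a bystander is moved more than 20 mm (distance of any of clip_tray, connector_a, connector_b, bracket, tape_roll, screwdriver, cleaner from where it was at the start of the episode above 0.02 m).
It also fails if it takes over 70 s, if anything falls off the work surface, if the arm or the gripper's body presses on something with over 40 N, if the wrist force passes 120 N, or if a joint passes its speed limit or range.

## Working session

There is one attempt and no reset: what is moved stays moved. The work goes in short steps, Python scripts to look and compute and a shell command to move; the robot and the scene stay as the last step left them, time stands still between calls to the robot, and variables do not carry over. Pictures are saved under pics/ and viewed, at most 10 in all, crops included, and the job is handed in when it is done.

```bash
mkdir -p pics
cat > h.py <<'E'
import numpy as np, cv2
from scipy.spatial.transform import Rotation as R
from station import monitor, imaging, arm
def cal(n): return imaging.get_calibration(n)
def rot(c):
    r=np.array(c["rotation"],float)
    return r if r.shape==(3,3) else R.from_euler('xyz',r).as_matrix()
def ray(c,uv,n):
    x=(uv[0]-c["cx"])/c["fx"]; y=(uv[1]-c["cy"])/c["fy"]
    if n=="wrist":
        r=np.hypot(x,y); s=np.tan(r)/r if r>1e-9 else 1; x*=s;y*=s
    return rot(c)@np.array([x,-y,-1.])   # per unit depth
def at_depth(c,uv,d,n): return np.array(c["xyz"])+ray(c,uv,n)*d
def at_z(c,uv,z,n):
    v=ray(c,uv,n); p=np.array(c["xyz"]); return p+v*(z-p[2])/v[2]
def cloud(c,depth,n):
    v,u=np.mgrid[0:384,0:512]; x=(u-c["cx"])/c["fx"]; y=(v-c["cy"])/c["fy"]
    if n=="wrist":
        r=np.hypot(x,y)+1e-9; s=np.tan(np.minimum(r,1.5))/r; x=x*s;y=y*s
    P=np.stack([x,-y,-np.ones_like(x)],-1)*depth[...,None]
    return P@rot(c).T+np.array(c["xyz"])
E
python3 - <<'E'
from h import *
print(arm.grip_point_offset, monitor.state())
for n in("top","side"):
    c=cal(n);print(n,c)
    im,d=imaging.snapshot(n); np.save(f"pics/{n}_d.npy",d); np.save(f"pics/{n}.npy",im)
    cv2.imwrite(f"pics/{n}0.png",cv2.resize(im[...,::-1],(800,600)))
    for l in ["nest","board","press_end","pad_red","pad_yellow","pad_blue","probe","probe_tip","rest"]:
        for q in imaging.landmark_of(l,n)[:3]:
            uv=q["xy"]; dd=d[int(round(uv[1])),int(round(uv[0]))]
            print(l,round(q["score"],2),np.round(uv,1),at_depth(c,uv,dd,n).round(4) if dd else None)
E
```

```text
0.0187 {'t': 0.0, 'joints': array([ 1.14562215e+00,  2.77147190e-01, -2.78970004e-02,  1.26800614e+00,
       -1.07009240e-05,  1.46741330e+00]), 'qvel': array([ 9.08642307e-05,  1.94333576e-03, -5.42421635e-04,  2.06163811e-05,
       -2.17215088e-04, -4.61439690e-04]), 'effort': array([ 1.13554641e-03, -4.45506012e+01,  2.95203888e+01,  1.64528098e-02,
       -6.75962838e-05, -1.05594424e-05]), 'ee_pos': array([0.1973421 , 0.59219678, 0.2301433 ]), 'eef_rot': array([-3.13934959e+00, -2.21966351e-04,  2.81980126e+00]), 'contact_force': array([-0.12776005, -0.02671195, -0.47125662]), 'wrist_torque': array([-0.00996603,  0.03341006, -0.03255002]), 'gripper_force': 0.0, 'gripper_width': 0.9986911471300346}
top {'fx': 440.36355176295416, 'fy': 440.36355176295416, 'cx': 248.7571866688299, 'cy': 193.08897904008302, 'xyz': array([ 0.30043091, -0.00262009,  1.31993224]), 'rotation': array([ 0.21029752, -0.00518506, -1.46572486])}
nest 0.84 [240.7 226.6] [0.4715 0.0325 0.0342]
board 0.95 [256.6 158.4] [0.6915 0.0073 0.008 ]
board 0.93 [142.5 246.6] [0.3849 0.3164 0.0075]
board 0.7 [240.7 226
[... 1356 characters left out ...]
 [0.5306 0.0494 0.0396]
press_end 0.84 [325.2 252.8] [ 0.615  -0.2481  0.0048]
press_end 0.8 [180.  156.7] [0.4251 0.3189 0.0051]
pad_red 0.97 [341.2 231. ] [ 0.6938 -0.2102  0.0074]
pad_red 0.87 [169.3 153.8] [0.3989 0.3578 0.0017]
pad_red 0.59 [303.  194.5] [ 0.6872 -0.0384  0.0039]
pad_yellow 0.88 [240.9 196. ] [0.5078 0.0112 0.035 ]
pad_yellow 0.71 [285.9 177.3] [0.6852 0.0557 0.0031]
pad_yellow 0.64 [174.1 159.7] [0.4021 0.3116 0.0052]
pad_blue 0.8 [285.5 189. ] [0.6532 0.0056 0.0058]
pad_blue 0.75 [340.9 250.3] [ 0.6561 -0.2585  0.0021]
pad_blue 0.73 [265.3 237.5] [ 0.5075 -0.1334  0.0043]
probe 0.26 [162.9 185.4] [0.3295 0.1894 0.0125]
rest 0.88 [314.  299.9] [ 0.5143 -0.3445  0.0066]
```

View pics/top0.png

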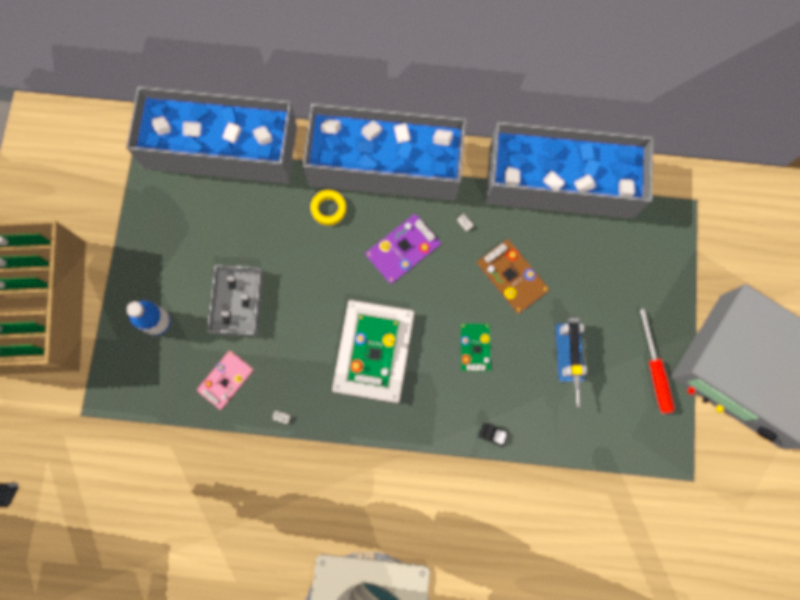

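View pics/side0.png

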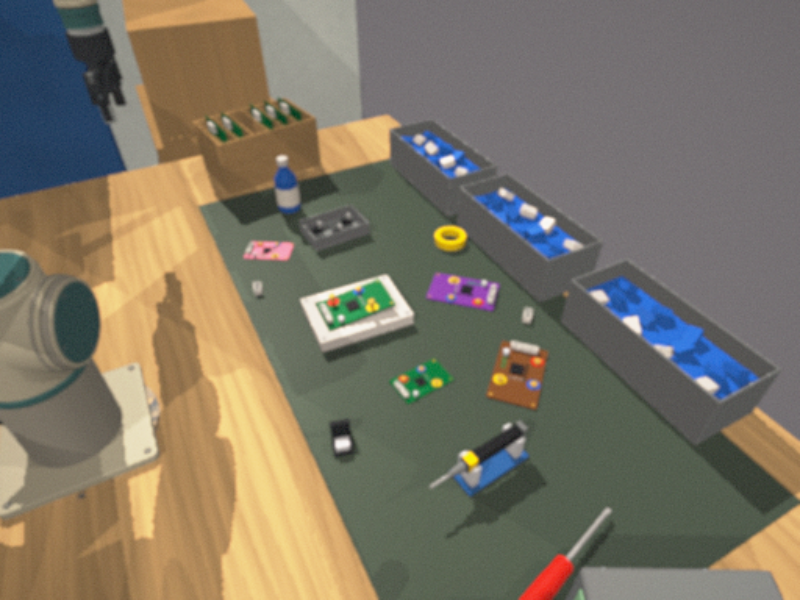

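The top view shows the nest at about (374,350) in the 800x600 picture. The board's red post is at (357,366), yellow at (389,340) and blue at (360,338). The probe is at (575,350) with its tip down at (577,405), towards the robot. Next I fit the nest and rest poses and move for a wrist view.

```bash
cat >> h.py <<'E'
from scipy.linalg import logm,expm
def pose():
    s=monitor.state(); return np.array(s["ee_pos"]),R.from_euler('xyz',s["eef_rot"])
def down(yaw,lean=0.):
    # tool down, tool x at world heading yaw; lean about tool y
    return R.from_euler('xyz',[np.pi,0,yaw])*R.from_rotvec([0,lean,0])
def plan(p,r,p0=None,r0=None):
    if p0 is None: p0,r0=pose()
    T=np.eye(4);T[:3,:3]=(r0.inv()*r).as_matrix();T[:3,3]=r0.inv().apply(np.array(p)-p0)
    n=1
    while n<200:
        L=logm(T).real/n; S=expm(L)
        row=np.r_[S[:3,3]/.02, np.degrees(R.from_matrix(S[:3,:3]).as_rotvec())/4]
        if abs(row).max()<=1: break
        n+=1
    print("rows",n,row.round(3).tolist())
E
python3 - <<'E'
from h import *
im=np.load("pics/top.npy");d=np.load("pics/top_d.npy");c=cal("top")
P=cloud(c,d,"top")
m=(im.min(-1)>150)&(abs(P[...,0]-.46)<.13)&(abs(P[...,1]-.03)<.1)&(P[...,2]>.012)
uv=np.argwhere(m)[:,::-1]; X=np.array([at_z(c,u,.024,"top")[:2] for u in uv])
r=cv2.minAreaRect((X*1000).astype(np.float32));print("nest rect",r,"n",len(X), "z med",np.median(P[m][:,2]))
# probe/rest
m=(abs(P[...,0]-.51)<.09)&(abs(P[...,1]+.335)<.05)&(P[...,2]>.035)&(P[...,2]<.08)&(im.max(-1)<90)
Q=P[m];r=cv2.minAreaRect((Q[:,:2]*1000).astype(np.float32));print("handle",r,np.median(Q[:,2]))
hsv=cv2.cvtColor(im,cv2.COLOR_RGB2HSV)
m=(abs(P[...,0]-.51)<.1)&(abs(P[...,1]+.335)<.06)&(hsv[...,0]>100)&(hsv[...,0]<125)&(hsv[...,1]>130)
uv=np.argwhere(m)[:,::-1];X=np.array([at_z(c,u,.006,"top")[:2] for u in uv])
print("restbase",cv2.minAreaRect((X*1000).astype(np.float32)))
for n,y in (("nest view",2.97),): plan([.38,.035,.26],down(y))
E
```

```text
nest rect ((478.5652770996094, 40.683692932128906), (124.89663696289062, 175.14077758789062), 86.42489624023438) n 1391 z med 0.023644067477943898
handle ((528.853271484375, -332.4342041015625), (74.45252227783203, 16.85481071472168), 4.737913131713867) 0.051717323803878834
restbase ((518.0672607421875, -334.7445983886719), (105.98348236083984, 45.16484069824219), 6.0491766929626465)
rows 25 [-0.63, -0.992, -0.057, 0.0, -0.0, -0.086]
```

```bash
python3 -m pendant '[[-0.63,-1,-0.06,0,0,-0.09],[-0.63,-1,-0.06,0,0,-0.09],[-0.63,-1,-0.06,0,0,-0.09],[-0.63,-1,-0.06,0,0,-0.09],[-0.63,-1,-0.06,0,0,-0.09],[-0.63,-1,-0.06,0,0,-0.09],[-0.63,-1,-0.06,0,0,-0.09],[-0.63,-1,-0.06,0,0,-0.09],[-0.63,-1,-0.06,0,0,-0.09],[-0.63,-1,-0.06,0,0,-0.09],[-0.63,-1,-0.06,0,0,-0.09],[-0.63,-1,-0.06,0,0,-0.09]]' 0
python3 -m pendant '[[-0.63,-1,-0.06,0,0,-0.09],[-0.63,-1,-0.06,0,0,-0.09],[-0.63,-1,-0.06,0,0,-0.09],[-0.63,-1,-0.06,0,0,-0.09],[-0.63,-1,-0.06,0,0,-0.09],[-0.63,-1,-0.06,0,0,-0.09],[-0.63,-1,-0.06,0,0,-0.09],[-0.63,-1,-0.06,0,0,-0.09],[-0.63,-1,-0.06,0,0,-0.09],[-0.63,-1,-0.06,0,0,-0.09],[-0.63,-1,-0.06,0,0,-0.09],[-0.63,-1,-0.06,0,0,-0.09]]'
python3 - <<'E'
from h import *
n="wrist";c=cal(n);print(c,pose()[0])
im,d=imaging.snapshot(n);cv2.imwrite("pics/w1.png",cv2.resize(im[...,::-1],(800,600)))
for l in ["nest","board","press_end","pad_red","pad_yellow","pad_blue"]:
    for q in imaging.landmark_of(l,n)[:2]:
        uv=q["xy"]; z={"nest":.0,"press_end":.036}.get(l,.026)
        print(l,round(q["score"],2),np.round(uv,1),at_z(c,uv,z,n).round(4))
P=cloud(c,d,n)
for y in (.02,.04,.06):
  for x in np.arange(.39,.57,.01):
    m=(abs(P[...,0]-x)<.004)&(abs(P[...,1]-y)<.004)&(d>0)
    print(round(np.median(P[m][:,2])*1000,1) if m.any() else None,end=' ')
  print()
E
```

```text
t: 2.5
ee_pos: [0.2748, 0.3189, 0.2459]
eef_rot: [3.141, 0.0, 2.895]
contact_force: [-0.2, -0.0, -0.4]
gripper_width: 0.001
gripper_force: 0.0
t: 4.0
ee_pos: [0.372, 0.0526, 0.2603]
eef_rot: [3.141, 0.001, 2.971]
contact_force: [0.4, -0.2, 1.0]
gripper_width: 0.001
gripper_force: 0.0
{'fx': 297.3186396354542, 'fy': 297.3186396354542, 'cx': 260.1399921460771, 'cy': 189.08610298562184, 'xyz': array([0.29547409, 0.06496127, 0.40269041]), 'rotation': array([-3.05594813e-01,  6.33655929e-04,  1.39910169e+00])} [0.37197424 0.05261776 0.26027164]
nest 0.69 [ 96.2 172.2] [ 0.3499 -0.2036  0.    ]
board 0.92 [263.1 236. ] [0.4816 0.0367 0.026 ]
board 0.61 [153.5 258.7] [ 0.4951 -0.1363  0.026 ]
press_end 0.89 [160.9 278.6] [ 0.5262 -0.131   0.036 ]
press_end 0.57 [426.9 168.4] [0.4194 0.2828 0.036 ]
pad_red 0.98 [156.8 244.4] [ 0.4716 -0.1226  0.026 ]
pad_red 0.93 [279.8 211.9] [0.4493 0.0653 0.026 ]
pad_yellow 0.88 [145.8 272.3] [ 0.5183 -0.1586  0.026 ]
pad_yellow 0.6 [422.6 153.9] [0.4002 0.2818 0.026 ]
pad_blue 0.78 [165.  268.2] [ 0.514  -0.1228  0.026 ]
pad_blue 0.67 [436.8 158.9] [0.411  0.3069 0.026 ]
12.4 24.4 23.6 25.8 26.0 28.5 28.8 29.9 30.8 None None None None None None None None None 
6.7 23.8 23.8 33.4 26.2 27.4 28.6 30.7 33.7 None None None None None None None None None 
2.2 24.0 24.1 33.3 26.7 27.0 28.4 29.4 30.7 32.2 33.1 None None None None None None None
```

View pics/w1.png

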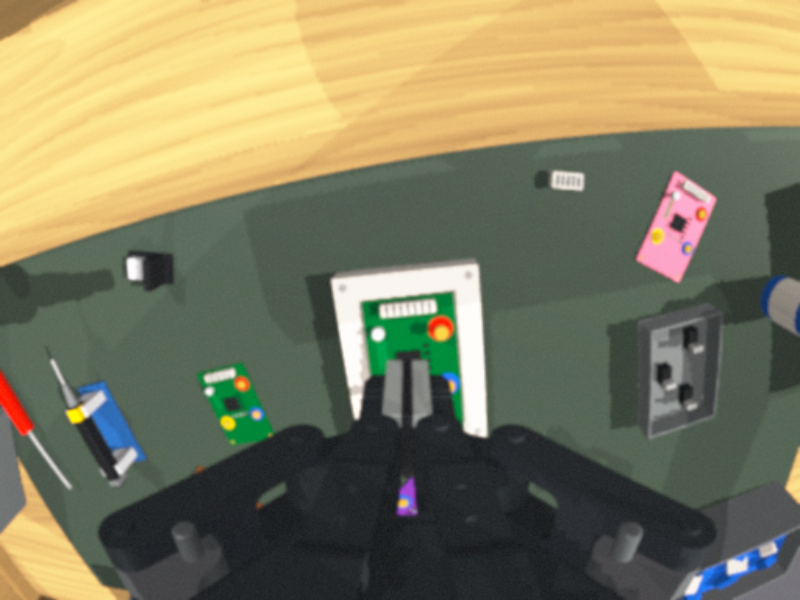

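The wrist view shows the nest at about (410,340) with the board in it and its red post at (440,328). The fingers cover the far end. The nest fit agrees with the known sizes, so I go over press_end at about (0.5285, 0.039).

Run:
```python
from h import *
plan([.5285,.039,.065],down(3.08))
```

```text
rows 10 [-0.789, 0.02, 0.975, 0.0, -0.0, -0.156]
```

```bash
python3 -m pendant '[[-0.79,0.02,0.98,0,0,-0.16],[-0.79,0.02,0.98,0,0,-0.16],[-0.79,0.02,0.98,0,0,-0.16],[-0.79,0.02,0.98,0,0,-0.16],[-0.79,0.02,0.98,0,0,-0.16],[-0.79,0.02,0.98,0,0,-0.16],[-0.79,0.02,0.98,0,0,-0.16],[-0.79,0.02,0.98,0,0,-0.16],[-0.79,0.02,0.98,0,0,-0.16],[-0.79,0.02,0.98,0,0,-0.16],[0,0,0,0,0,0],[0,0,0,0,0,0]]'
python3 - <<'E'
from h import *
plan([.5285,.039,.045],down(3.08))
n="wrist";c=cal(n)
im,d=imaging.snapshot(n);cv2.imwrite("pics/w2.png",im[150:,120:420,::-1].repeat(2,0).repeat(2,1))
E
```

```text
t: 5.85
ee_pos: [0.5287, 0.0391, 0.0645]
eef_rot: [3.142, -0.001, 3.083]
contact_force: [-0.3, 0.5, 0.5]
gripper_width: -0.0
gripper_force: 0.0
rows 1 [0.009, -0.005, 0.973, 0.0, -0.009, 0.043]
```

View pics/w2.png

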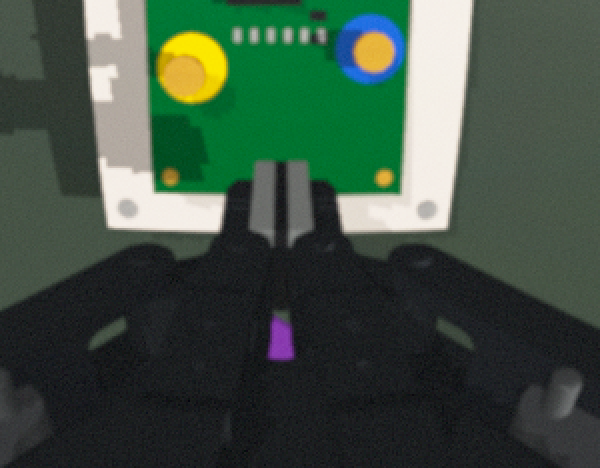

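The fingers (crop 280,190) are centred over the bare far end of the board. Yellow is at (190,67) and blue at (370,48), both clear of the fingers. Next I press.

```bash
python3 -m pendant '[[0,0,0.9,0,0,0],[0,0,0.3,0,0,0],[0,0,0.2,0,0,0],[0,0,0.2,0,0,0],[0,0,0.15,0,0,0],[0,0,0.1,0,0,0]]'
python3 -m pendant '[[0,0,0.1,0,0,0],[0,0,0.1,0,0,0],[0,0,0,0,0,0]]'
```

```text
t: 6.65
ee_pos: [0.5294, 0.0386, 0.0271]
eef_rot: [3.141, 0.0, 3.082]
contact_force: [-0.8, -0.3, 1.6]
gripper_width: 0.002
gripper_force: 0.7
t: 7.02
ee_pos: [0.5294, 0.0386, 0.0241]
eef_rot: [3.142, 0.0, 3.082]
contact_force: [-4.0, 0.7, 8.6]
gripper_width: -0.001
gripper_force: 4.2
```

```bash
python3 -m pendant '[[0,0,0.06,0,0,0],[0,0,0,0,0,0],[0,0,0,0,0,0]]'
```

```text
t: 7.4
ee_pos: [0.5295, 0.0386, 0.024]
eef_rot: [-3.142, 0.0, 3.082]
contact_force: [-6.5, 1.2, 16.8]
gripper_width: 0.001
gripper_force: 8.3
```

```bash
python3 -m pendant '[[0,0,-0.5,0,0,0],[0,0,-1,0,0,0],[0,0,-1,0,0,0],[-0.3,0,-1,0,0,0],[-0.3,0,-1,0,0,0],[-0.3,0,-1,0,0,0],[0,0,0,0,0,0]]'
cat > look.py <<'E'
from h import *
n="wrist";c=cal(n)
im,d=imaging.snapshot(n);P=cloud(c,d,n)
np.savez("pics/w3.npz",im=im,P=P)
print(pose()[0])
for l in ["board","pad_red","pad_yellow","pad_blue","press_end"]:
    for q in imaging.landmark_of(l,n)[:2]:
        X=at_z(c,q["xy"],.020 if l=="board" else .024,n)
        if abs(X[1]-.04)<.1: print(l,round(q["score"],2),np.round(q["xy"],1),X.round(4))
hsv=cv2.cvtColor(im,cv2.COLOR_RGB2HSV)
box=(abs(P[...,0]-.478)<.1)&(abs(P[...,1]-.04)<.07)&(P[...,2]>.01)
g=box&(hsv[...,0]>50)&(hsv[...,0]<80)&(hsv[...,1]>120)&(P[...,2]<.03)
Q=P[g];A=np.c_[Q[:,:2]-[.4786,.0407],np.ones(len(Q))];print("board plane",np.linalg.lstsq(A,Q[:,2],rcond=None)[0])
uv=np.argwhere(g)[:,::-1];X=np.array([at_z(c,u,.024,n)[:2] for u in uv])
print("board",cv2.minAreaRect((X*1000).astype(np.float32)))
w=box&(im.min(-1)>150)&(P[...,2]<.03);uv=np.argwhere(w)[:,::-1];X=np.array([at_z(c,u,.024,n)[:2] for u in uv])
print("nest",cv2.minAreaRect((X*1000).astype(np.float32)))
t=box&(P[...,2]>.0265)
k,lab,st,cen=cv2.connectedComponentsWithStats(t.astype(np.uint8))
for i in range(1,k):
    if st[i,4]>25: q=P[lab==i];print(st[i,4],cen[i].round(0),np.median(q,0).round(4),np.percentile(q[:,2],[50,90]).round(4),im[lab==i].mean(0).round(0))
cv2.imwrite("pics/w3.png",im[...,::-1])
E
python3 look.py
```

```text
t: 8.28
ee_pos: [0.5497, 0.0372, 0.1337]
eef_rot: [-3.141, 0.005, 3.082]
contact_force: [0.4, 0.5, -0.1]
gripper_width: -0.001
gripper_force: 0.0
[0.54811285 0.03734606 0.1323767 ]
pad_red 0.92 [287.9  68.8] [0.4488 0.0654 0.024 ]
board plane [-8.52730619e-05 -8.43774422e-04  2.38927315e-02]
board ((477.8578186035156, 40.10722732543945), (78.72511291503906, 128.1800994873047), 86.32430267333984)
nest ((478.9702453613281, 40.03904342651367), (125.61954498291016, 174.88658142089844), 86.45166778564453)
745 [260.  38.] [0.4229 0.0437 0.033 ] [0.033  0.0339] [201. 196. 188.]
125 [226.  62.] [0.4408 0.015  0.0318] [0.0318 0.0329] [222. 224. 222.]
178 [293.  63.] [0.446  0.0681 0.0411] [0.0411 0.0419] [229. 169.  55.]
468 [254.  97.] [0.4715 0.0359 0.0271] [0.0271 0.028 ] [37. 42. 41.]
166 [294. 127.] [0.4976 0.0669 0.032 ] [0.032  0.0331] [212. 167.  82.]
167 [227. 135.] [0.5004 0.0129 0.0399] [0.0399 0.0407] [227. 178.  50.]
37307 [260. 330.] [0.5376 0.0372 0.2134] [0.2134 0.2298] [32. 34. 36.]
```

View pics/w3.png

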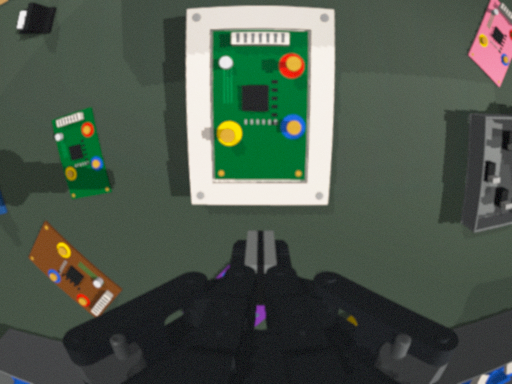

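The board now lies level and flush: plane slope under 0.001, top at z 0.0239. In the picture red is at (291,64), yellow at (229,133) and blue at (293,126). I refine the post axes and plan the move to the probe.

Run:
```python
from h import *
f=np.load("pics/w3.npz");im,P=f["im"],f["P"];n="wrist";c=cal(n);hsv=cv2.cvtColor(im,cv2.COLOR_RGB2HSV)
print(c["xyz"])
for nm,(u,v),hs in (("red",(293,63),(0,8)),("yellow",(227,135),(23,32)),("blue",(294,127),(100,120))):
    M=np.zeros((384,512),bool);M[v-20:v+21,u-20:u+21]=True
    zt=np.percentile(P[v-4:v+5,u-4:u+5,2],60)
    t=M&(abs(P[...,2]-zt)<.0025)
    X=np.array([at_z(c,p,zt,n)[:2] for p in np.argwhere(t)[:,::-1]])*1000
    print(nm,"cap",zt.round(4),X.mean(0).round(1),cv2.minEnclosingCircle(X.astype(np.float32)))
    h=hsv[...,0].astype(int); r=M&((h>=hs[0])&(h<=hs[1])|((nm=="red")&(h>172)))&(hsv[...,1]>190)&(P[...,2]<.027)
    X=np.array([at_z(c,p,.024,n)[:2] for p in np.argwhere(r)[:,::-1]])*1000
    print("  ring",len(X),cv2.minEnclosingCircle(X.astype(np.float32)))
plan([.575,-.33,.16],down(np.pi+.1))
```

```text
[0.46903139 0.04134364 0.27334335]
red cap 0.0414 [442.2  68.2] ((442.2160949707031, 68.28009033203125), 5.9047722816467285)
  ring 263 ((441.8537292480469, 68.40304565429688), 10.258537292480469)
yellow cap 0.0401 [495.8  13.3] ((495.5565185546875, 13.359456062316895), 5.804776668548584)
  ring 342 ((495.7696533203125, 13.260293006896973), 10.86607551574707)
blue cap 0.032 [493.2  66.9] ((493.4708557128906, 66.8354721069336), 6.132162570953369)
  ring 243 ((493.27105712890625, 67.04192352294922), 10.486751556396484)
rows 19 [-0.06, -0.969, -0.077, 0.0, -0.002, -0.12]
```

```bash
python3 - <<'E'
from h import *
f=np.load("pics/w3.npz");im,P=f["im"],f["P"]
for nm,(u,v) in (("red",(293,63)),("yellow",(227,135)),("blue",(294,127))):
    W=P[v-12:v+13,u-12:u+13].reshape(-1,3);zt=np.percentile(P[v-4:v+5,u-4:u+5,2],60)
    t=W[abs(W[:,2]-zt)<.0025];print(nm,zt.round(4),t.mean(0).round(4),cv2.minEnclosingCircle((t[:,:2]*1000).astype(np.float32)))
print(pose()[0],cal("wrist")["xyz"])
E
python3 -m pendant '[[-0.06,-0.97,-0.08,0,0,-0.12],[-0.06,-0.97,-0.08,0,0,-0.12],[-0.06,-0.97,-0.08,0,0,-0.12],[-0.06,-0.97,-0.08,0,0,-0.12],[-0.06,-0.97,-0.08,0,0,-0.12],[-0.06,-0.97,-0.08,0,0,-0.12],[-0.06,-0.97,-0.08,0,0,-0.12],[-0.06,-0.97,-0.08,0,0,-0.12],[-0.06,-0.97,-0.08,0,0,-0.12],[-0.06,-0.97,-0.08,0,0,-0.12]]' 0.7
python3 -m pendant '[[-0.06,-0.97,-0.08,0,0,-0.12],[-0.06,-0.97,-0.08,0,0,-0.12],[-0.06,-0.97,-0.08,0,0,-0.12],[-0.06,-0.97,-0.08,0,0,-0.12],[-0.06,-0.97,-0.08,0,0,-0.12],[-0.06,-0.97,-0.08,0,0,-0.12],[-0.06,-0.97,-0.08,0,0,-0.12],[-0.06,-0.97,-0.08,0,0,-0.12],[-0.06,-0.97,-0.08,0,0,-0.12],[0,0,0,0,0,0],[0,0,0,0,0,0],[0,0,0,0,0,0]]'
cat > look2.py <<'E'
from h import *
import sys
n="wrist";c=cal(n)
im,d=imaging.snapshot(n);P=cloud(c,d,n);np.savez("pics/w4.npz",im=im,P=P)
print(pose()[0])
for l,z in (("probe",.034),("probe_tip",.043),("rest",0)):
    for q in imaging.landmark_of(l,n)[:1]: print(l,round(q["score"],2),np.round(q["xy"],1),at_z(c,q["xy"],z,n).round(4))
box=(abs(P[...,0]-.5)<.13)&(abs(P[...,1]+.335)<.06)
m=box&(P[...,2]>.044)&(P[...,2]<.07)&(im.max(-1)<90);Q=P[m]
print("handle",cv2.minAreaRect((Q[:,:2]*1000).astype(np.float32)),np.median(Q[:,2]))
b=box&(P[...,2]<.012)&(im[...,2]>120)&(im[...,0]<90);Q=P[b];print("base",cv2.minAreaRect((Q[:,:2]*1000).astype(np.float32)))
b=box&(P[...,2]>.036)&(P[...,2]<.048)&(P[...,0]<.46);Q=P[b]
if len(Q): print("needle n",len(Q),Q[Q[:,0].argsort()[:8]].mean(0), Q.mean(0))
cv2.imwrite("pics/w4.png",im[...,::-1])
E
python3 look2.py
```

```text
red 0.0414 [0.4461 0.0682 0.041 ] ((445.9877014160156, 68.31730651855469), 5.93821382522583)
yellow 0.0401 [0.5004 0.0127 0.0398] ((500.5146484375, 12.511921882629395), 5.92889404296875)
blue 0.032 [0.4977 0.0669 0.032 ] ((498.1174011230469, 67.01229858398438), 6.325389385223389)
[0.54612053 0.03755329 0.1307228 ] [0.46903139 0.04134364 0.27334335]
t: 9.82
ee_pos: [0.5544, -0.1571, 0.1471]
eef_rot: [3.141, -0.001, -3.117]
contact_force: [-0.4, 0.3, -0.5]
gripper_width: 0.696
gripper_force: 0.0
t: 11.32
ee_pos: [0.5757, -0.3295, 0.1622]
eef_rot: [3.141, -0.0, -3.041]
contact_force: [-0.7, 0.5, -1.1]
gripper_width: 0.702
gripper_force: 0.0
[ 0.57577188 -0.32947523  0.16223762]
probe 0.66 [260.8 120.5] [ 0.5184 -0.3354  0.034 ]
probe_tip 0.59 [262.    5.1] [ 0.4138 -0.3449  0.043 ]
rest 0.7 [263.6 116.7] [ 0.5168 -0.3327  0.    ]
handle ((523.7237548828125, -334.64874267578125), (108.38509368896484, 15.012201309204102), 6.212514877319336) 0.05181949725568036
base ((519.031982421875, -335.53546142578125), (112.84500122070312, 48.5035400390625), 6.193155288696289)
needle n 280 [ 0.41358064 -0.34686739  0.0443021 ] [ 0.44093814 -0.34423531  0.04542707]
```

View pics/w4.png

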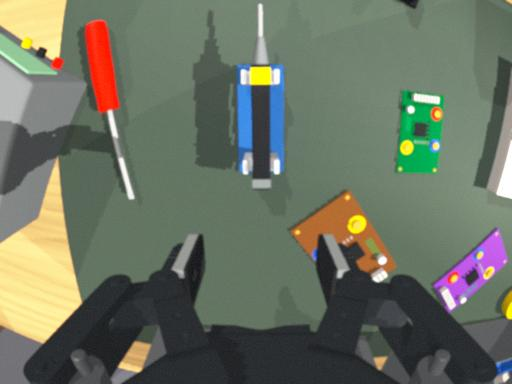

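The probe lies at (261,125) in its rest with its tip up at (261,5), towards the robot. The rest, handle and tip measurements agree. Next I go above it, then straight down.

Run:
```python
from h import *
plan([.5187,-.3352,.1],down(np.pi+.108))
```

```text
rows 4 [0.718, 0.006, 0.78, 0.0, -0.0, -0.027]
```

```bash
python3 -m pendant '[[0.72,0.01,0.78,0,0,-0.03],[0.72,0.01,0.78,0,0,-0.03],[0.72,0.01,0.78,0,0,-0.03],[0.72,0.01,0.78,0,0,-0.03],[0,0,0.9,0,0,0],[0,0,0,0,0,0],[0,0,0,0,0,0]]'
python3 - <<'E'
from h import *
plan([.5187,-.3352,.0245],down(np.pi+.108))
E
```

```text
t: 12.4
ee_pos: [0.5195, -0.3357, 0.0823]
eef_rot: [-3.141, 0.001, -3.033]
contact_force: [0.3, -0.5, 0.3]
gripper_width: 0.697
gripper_force: 0.0
rows 3 [0.012, 0.01, 0.964, -0.003, 0.004, 0.003]
```

```bash
python3 -m pendant '[[0.01,0.01,0.96,0,0,0],[0.01,0.01,0.96,0,0,0],[0.01,0.01,0.96,0,0,0],[0,0,0,0,0,0],[0,0,0,0,0,0]]'
python3 -m pendant '[[0,0,0,0,0,0],[0,0,0,0,0,0],[0,0,0,0,0,0],[0,0,0,0,0,0],[0,0,0,0,0,0],[0,0,0,0,0,0]]' 0
```

```text
t: 13.02
ee_pos: [0.5179, -0.3349, 0.0241]
eef_rot: [3.141, -0.0, -3.033]
contact_force: [0.6, 0.4, -0.3]
gripper_width: 0.702
gripper_force: 0.0
t: 13.78
ee_pos: [0.5185, -0.3354, 0.0252]
eef_rot: [-3.14, 0.001, -3.033]
contact_force: [-0.9, -0.4, 5.3]
gripper_width: 0.173
gripper_force: 59.2
```

```bash
python3 -m pendant '[[0,0,-0.5,0,0,0],[0,0,-1,0,0,0],[0,0,-1,0,0,0],[0,0,-1,0,0,0],[0,0,-1,0,0,0],[0,0,-1,0,0,0],[0,0,-1,0,0,0]]'
cat >> h.py <<'E'
OFF=np.array([.107,0,-.0178])
PAD=dict(red=[.446,.0682,.0414],yellow=[.5005,.0126,.0401],blue=[.498,.067,.032])
def tip(): p,r=pose(); return p+r.apply(OFF)
def tplan(t,yaw=np.pi+.1,lean=-.65):
    r=down(yaw,lean); plan(np.array(t)-r.apply(OFF),r)
E
python3 - <<'E'
from h import *
s=monitor.state();print(tip(),s["contact_force"],s["joints"].round(2))
tplan([.446,.0682,.09])
E
```

```text
t: 14.65
ee_pos: [0.5173, -0.3344, 0.1546]
eef_rot: [3.141, -0.001, -3.033]
contact_force: [0.2, 0.7, -0.1]
gripper_width: 0.171
gripper_force: 58.6
[ 0.41093447 -0.34597267  0.17253879] [ 0.24867162  0.65841134 -0.0794425 ] [-0.68  0.31 -0.15  1.11  0.   -0.79]
rows 21 [-0.144, 0.97, 0.082, 0.002, -0.444, 0.005]
```

```bash
python3 -m pendant '[[-0.14,0.97,0.08,0,-0.44,0],[-0.14,0.97,0.08,0,-0.44,0],[-0.14,0.97,0.08,0,-0.44,0],[-0.14,0.97,0.08,0,-0.44,0],[-0.14,0.97,0.08,0,-0.44,0],[-0.14,0.97,0.08,0,-0.44,0],[-0.14,0.97,0.08,0,-0.44,0],[-0.14,0.97,0.08,0,-0.44,0],[-0.14,0.97,0.08,0,-0.44,0],[-0.14,0.97,0.08,0,-0.44,0]]'
python3 -m pendant '[[-0.14,0.97,0.08,0,-0.44,0],[-0.14,0.97,0.08,0,-0.44,0],[-0.14,0.97,0.08,0,-0.44,0],[-0.14,0.97,0.08,0,-0.44,0],[-0.14,0.97,0.08,0,-0.44,0],[-0.14,0.97,0.08,0,-0.44,0],[-0.14,0.97,0.08,0,-0.44,0],[-0.14,0.97,0.08,0,-0.44,0],[-0.14,0.97,0.08,0,-0.44,0],[-0.14,0.97,0.08,0,-0.44,0],[0,0,0,0,0,0],[0,0,0,0,0,0]]'
cat > look3.py <<'E'
from h import *
n="wrist";c=cal(n);p,r=pose();t0=p+r.apply(OFF)
im,d=imaging.snapshot(n);P=cloud(c,d,n)
print("tip",t0,monitor.state()["contact_force"].round(2))
T=r.inv().apply(P.reshape(-1,3)-p).reshape(P.shape)
m=(T[...,0]>.04)&(T[...,0]<.125)&(abs(T[...,1])<.012)&(abs(T[...,2]+.018)<.02)&(d>0)
Q=T[m];i=Q[:,0].argsort()
if len(Q): print("needle tool frame: end",Q[i[-6:]].mean(0).round(4),"shaft>.085",Q[Q[:,0]>.085].mean(0).round(4),len(Q))
for q in imaging.landmark_of("probe_tip",n)[:1]:
    v=ray(c,q["xy"],n); k=(np.dot(r.apply([1,0,0]),t0-np.array(c["xyz"])))/np.dot(r.apply([1,0,0]),v)
    X=np.array(c["xyz"])+v*k; print("net",q["score"],q["xy"],r.inv().apply(X-p).round(4))
cv2.imwrite("pics/w5.png",im[...,::-1])
E
python3 look3.py
python3 - <<'E'
from h import *
tplan([.446,.0682,.055])
E
```

```text
t: 15.9
ee_pos: [0.5257, -0.1378, 0.142]
eef_rot: [3.141, 0.307, -3.034]
contact_force: [-0.1, 0.1, -1.7]
gripper_width: 0.178
gripper_force: 58.5
t: 17.4
ee_pos: [0.5373, 0.0572, 0.1399]
eef_rot: [-3.141, 0.614, -3.033]
contact_force: [0.8, -0.3, -0.1]
gripper_width: 0.176
gripper_force: 58.6
tip [0.44012287 0.0466453  0.09288734] [ 0.8  -0.32 -0.24]
needle tool frame: end [ 0.1061 -0.001  -0.0193] shaft>.085 [ 0.0954 -0.0008 -0.0199] 3280
net 0.73 [282.2, 69.6] [0.107  0.0209 0.1572]
rows 2 [0.389, 0.511, 0.79, 0.029, -0.254, 0.044]
```

View pics/w5.png

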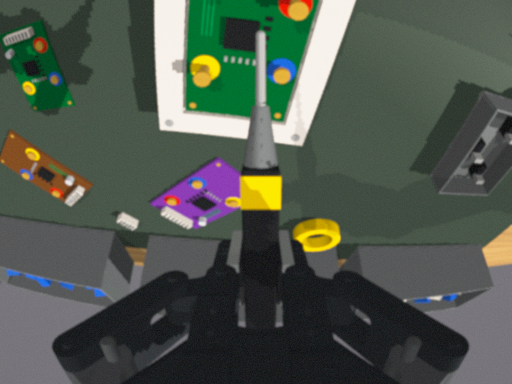

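The needle (tip at 262,35) sits straight in the hand, matching the offset I assumed. I descend above the red cap.

```bash
sed -i 's/OFF=np.array.*/OFF=np.array([.107,-.0008,-.0178])/' h.py
python3 -m pendant '[[0.39,0.55,0.79,0,-0.25,0],[0.39,0.55,0.79,0,-0.25,0],[0,0,0,0,0,0],[0,0,0,0,0,0]]'
python3 - <<'E'
from h import *
print(tip(),monitor.state()["contact_force"]);tplan([.446,.0682,.044])
E
```

```text
t: 18.0
ee_pos: [0.5416, 0.0794, 0.106]
eef_rot: [-3.141, 0.65, -3.034]
contact_force: [1.0, 0.8, 0.2]
gripper_width: 0.179
gripper_force: 58.6
[0.44630907 0.068309   0.05544265] [1.01012689 0.76845841 0.20484577]
rows 1 [0.359, -0.041, 0.446, 0.061, 0.001, 0.09]
```

```bash
python3 -m pendant '[[0.18,0,0.22,0,0,0],[0.15,0,0.2,0,0,0],[0.03,0,0.04,0,0,0],[0,0,0,0,0,0],[0,0,0,0,0,0]]'
python3 -c "
from h import *
print(tip(),monitor.state()['contact_force'])"
python3 -m pendant '[[0.03,0,0.04,0,0,0],[0,0,0,0,0,0]]'
```

```text
t: 18.62
ee_pos: [0.5408, 0.08, 0.0937]
eef_rot: [-3.142, 0.65, -3.033]
contact_force: [0.8, 0.5, -1.7]
gripper_width: 0.177
gripper_force: 58.6
[0.44545542 0.06883733 0.04318035] [ 0.84705359  0.53646329 -1.69883098]
t: 18.88
ee_pos: [0.5406, 0.08, 0.0925]
eef_rot: [-3.142, 0.649, -3.033]
contact_force: [-0.1, 0.6, -1.1]
gripper_width: 0.177
gripper_force: 58.6
```

```bash
python3 -m pendant '[[0.03,0,0.04,0,0,0],[0,0,0,0,0,0]]' | egrep 'pos|contact'
python3 -m pendant '[[0.03,0,0.04,0,0,0],[0,0,0,0,0,0]]'| egrep 'pos|contact'
```

```text
ee_pos: [0.5407, 0.08, 0.0916]
contact_force: [-0.4, -0.6, 0.2]
ee_pos: [0.5411, 0.08, 0.0909]
contact_force: [-0.3, 0.7, 2.3]
```

```bash
python3 -m pendant '[[0.015,0,0.02,0,0,0],[0,0,0,0,0,0]]' | egrep 'pos|contact'
python3 -m pendant '[[0,0,0,0,0,0],[0,0,0,0,0,0]]'| egrep 'pos|contact'
```

```text
ee_pos: [0.5412, 0.08, 0.0906]
contact_force: [-0.8, -0.4, 2.0]
ee_pos: [0.5412, 0.08, 0.0905]
contact_force: [0.6, 0.4, 3.5]
```

```bash
python3 -m pendant '[[0.02,0,0.03,0,0,0],[0,0,0,0,0,0],[0,0,0,0,0,0]]' | egrep 'pos|contact'
python3 -m pendant '[[0,0,0,0,0,0]]'| egrep 'pos|contact'
python3 - <<'E'
from h import *
print(tip()); p,r=pose()
for d in (.0,.03): pass
tplan([.5005,.0126,.0555])
E
```

```text
ee_pos: [0.5415, 0.08, 0.0901]
contact_force: [-1.5, 1.0, 5.6]
ee_pos: [0.5415, 0.08, 0.09]
contact_force: [-1.1, 0.8, 5.3]
[0.44619234 0.0688557  0.03937109]
rows 4 [-0.6, -0.781, 0.205, 0.018, 0.003, 0.024]
```

```bash
python3 -m pendant '[[-0.6,0,-0.8,0,0,0],[-0.48,-0.78,0.365,0,0,0],[-0.48,-0.78,0.365,0,0,0],[-0.48,-0.78,0.365,0,0,0],[-0.48,-0.78,0.365,0,0,0],[0,0,0,0,0,0],[0,0,0,0,0,0]]'
python3 - <<'E'
from h import *
print(tip(),monitor.state()["contact_force"]);tplan([.5005,.0126,.042])
E
```

```text
t: 21.25
ee_pos: [0.5947, 0.0231, 0.1086]
eef_rot: [3.141, 0.648, -3.034]
contact_force: [-0.5, 0.8, -1.2]
gripper_width: 0.179
gripper_force: 58.7
[0.49929892 0.01197802 0.05819443] [-0.54038588  0.8439122  -1.23913981]
rows 1 [0.436, -0.013, 0.672, 0.077, -0.033, 0.085]
```

```bash
python3 -m pendant '[[0.21,0,0.33,0,0,0],[0.21,0,0.33,0,0,0],[0,0,0,0,0,0],[0,0,0,0,0,0]]' | egrep 'pos|contact'
python3 -m pendant '[[0.03,0,0.04,0,0,0],[0,0,0,0,0,0]]'| egrep 'pos|contact'
python3 -c "
from h import *
print(tip(),monitor.state()['contact_force'])"
```

```text
ee_pos: [0.5964, 0.0235, 0.0935]
contact_force: [0.7, 0.3, -0.8]
ee_pos: [0.5967, 0.0233, 0.0929]
contact_force: [0.1, -0.1, -0.2]
[0.5014008  0.01211035 0.04235404] [ 0.13900774 -0.05563172 -0.193379  ]
```

```bash
python3 -m pendant '[[0.03,0,0.04,0,0,0],[0.03,0,0.04,0,0,0],[0,0,0,0,0,0]]' | egrep 'pos|contact'
python3 -m pendant '[[0.03,0,0.04,0,0,0],[0,0,0,0,0,0]]'| egrep 'pos|contact'
python3 -m pendant '[[0.02,0,0.03,0,0,0],[0,0,0,0,0,0]]'| egrep 'pos|contact'
```

```text
ee_pos: [0.5965, 0.0233, 0.0905]
contact_force: [-0.5, 0.0, -0.6]
ee_pos: [0.5969, 0.0233, 0.09]
contact_force: [0.1, -0.2, 1.6]
ee_pos: [0.5971, 0.0233, 0.0894]
contact_force: [-0.5, 0.4, 3.2]
```

```bash
python3 -m pendant '[[0.025,0,0.035,0,0,0],[0,0,0,0,0,0],[0,0,0,0,0,0]]' | egrep 'pos|contact'
python3 -m pendant '[[0,0,0,0,0,0],[0,0,0,0,0,0]]'| egrep 'pos|contact'
python3 - <<'E'
from h import *
print(tip());tplan([.498,.067,.048])
E
```

```text
ee_pos: [0.5974, 0.0233, 0.0889]
contact_force: [-1.0, 0.6, 4.2]
ee_pos: [0.5974, 0.0233, 0.0889]
contact_force: [-0.8, 0.1, 5.8]
[0.50214831 0.0120844  0.03823493]
rows 3 [-0.121, 0.904, -0.111, 0.023, 0.004, 0.033]
```

```bash
python3 -m pendant '[[-0.6,0,-0.8,0,0,0],[0.08,0.9,0.16,0,0,0],[0.08,0.9,0.16,0,0,0],[0.08,0.9,0.16,0,0,0],[0,0,0,0,0,0],[0,0,0,0,0,0]]'|egrep 'pos|contact|t:'
python3 - <<'E'
from h import *
print(tip(),monitor.state()["contact_force"]);tplan([.498,.067,.0345])
E
```

```text
t: 24.25
ee_pos: [0.5923, 0.0769, 0.0971]
eef_rot: [-3.141, 0.648, -3.033]
contact_force: [0.2, 0.5, -0.4]
[0.49693893 0.06572507 0.04667753] [ 0.2254688   0.54390091 -0.44521481]
rows 1 [0.319, 0.018, 0.512, 0.067, -0.024, 0.095]
```

```bash
python3 -m pendant '[[0.16,0.02,0.25,0,0,0],[0.16,0.02,0.25,0,0,0],[0,0,0,0,0,0],[0,0,0,0,0,0]]' | egrep 'pos|contact'
python3 -m pendant '[[0.03,0,0.04,0,0,0],[0,0,0,0,0,0]]'| egrep 'pos|contact'
python3 -c "
from h import *
print(tip(),monitor.state()['contact_force'])"
```

```text
ee_pos: [0.5935, 0.0779, 0.0855]
contact_force: [0.2, 0.2, -0.2]
ee_pos: [0.5936, 0.0781, 0.0848]
contact_force: [0.8, 0.1, -0.2]
[0.49829406 0.06693445 0.03431072] [ 0.78134676  0.06410318 -0.21004264]
```

```bash
python3 -m pendant '[[0.03,0,0.04,0,0,0],[0,0,0,0,0,0]]' | egrep 'pos|contact'
python3 -m pendant '[[0.03,0,0.04,0,0,0],[0,0,0,0,0,0]]'| egrep 'pos|contact'
```

```text
ee_pos: [0.5935, 0.0781, 0.0836]
contact_force: [0.2, 0.6, -1.0]
ee_pos: [0.5935, 0.0781, 0.0826]
contact_force: [0.3, -0.5, -0.7]
```

```bash
python3 -m pendant '[[0.03,0,0.04,0,0,0],[0,0,0,0,0,0]]' | egrep 'pos|contact'
python3 -m pendant '[[0.02,0,0.03,0,0,0],[0,0,0,0,0,0]]'| egrep 'pos|contact'
```

```text
ee_pos: [0.5939, 0.0781, 0.082]
contact_force: [0.1, 0.1, 1.4]
ee_pos: [0.5941, 0.0782, 0.0815]
contact_force: [-0.4, 0.2, 3.3]
```

```bash
python3 -m pendant '[[0.025,0,0.035,0,0,0],[0,0,0,0,0,0],[0,0,0,0,0,0]]' | egrep 'pos|contact'
python3 -m pendant '[[0,0,0,0,0,0],[0,0,0,0,0,0]]'| egrep 'pos|contact'
python3 -m pendant '[[-0.6,0,-0.8,0,0,0],[-0.6,0,-0.8,0,0,0],[-0.6,0,-0.8,0,0,0]]'| egrep 'pos|t:'
python3 - <<'E'
from h import *
print(tip());plan([.5185,-.3354,.11],down(np.pi+.108))
E
```

```text
ee_pos: [0.5944, 0.0781, 0.081]
contact_force: [-0.4, 0.1, 5.8]
ee_pos: [0.5944, 0.0781, 0.081]
contact_force: [-0.8, 0.4, 5.0]
t: 27.0
ee_pos: [0.5922, 0.078, 0.1395]
eef_rot: [3.141, 0.647, -3.034]
[0.4967015  0.06684658 0.08918891]
rows 21 [0.293, -0.96, -0.028, 0.0, 0.441, 0.0]
```

```bash
python3 -m pendant '[[0.29,-0.96,-0.03,0,0.44,0],[0.29,-0.96,-0.03,0,0.44,0],[0.29,-0.96,-0.03,0,0.44,0],[0.29,-0.96,-0.03,0,0.44,0],[0.29,-0.96,-0.03,0,0.44,0],[0.29,-0.96,-0.03,0,0.44,0],[0.29,-0.96,-0.03,0,0.44,0],[0.29,-0.96,-0.03,0,0.44,0],[0.29,-0.96,-0.03,0,0.44,0],[0.29,-0.96,-0.03,0,0.44,0]]'|egrep 'pos'
python3 -m pendant '[[0.29,-0.96,-0.03,0,0.44,0],[0.29,-0.96,-0.03,0,0.44,0],[0.29,-0.96,-0.03,0,0.44,0],[0.29,-0.96,-0.03,0,0.44,0],[0.29,-0.96,-0.03,0,0.44,0],[0.29,-0.96,-0.03,0,0.44,0],[0.29,-0.96,-0.03,0,0.44,0],[0.29,-0.96,-0.03,0,0.44,0],[0.29,-0.96,-0.03,0,0.44,0],[0.29,-0.96,-0.03,0,0.44,0],[0,0,0,0,0,0],[0,0,0,0,0,0]]'
python3 - <<'E'
from h import *
plan([.5187,-.3352,.08],down(np.pi+.108))
n="wrist";c=cal(n);p,r=pose();im,d=imaging.snapshot(n);P=cloud(c,d,n)
T=r.inv().apply(P.reshape(-1,3)-p).reshape(P.shape)
m=(T[...,0]>.02)&(T[...,0]<.125)&(abs(T[...,1])<.02)&(abs(T[...,2]+.018)<.02)&(d>0)
Q=T[m];print(len(Q),[Q[(Q[:,0]>a)&(Q[:,0]<a+.02)].mean(0).round(4).tolist() for a in (.02,.04,.06,.09)])
b=(abs(P[...,0]-.5)<.13)&(abs(P[...,1]+.335)<.06)&(P[...,2]<.012)&(im[...,2]>120)&(im[...,0]<90);Q=P[b];print("base",cv2.minAreaRect((Q[:,:2]*1000).astype(np.float32)))
E
```

```text
ee_pos: [0.56, -0.119, 0.116]
t: 29.75
ee_pos: [0.5241, -0.3153, 0.111]
eef_rot: [3.141, 0.035, -3.033]
contact_force: [0.2, 0.2, -0.1]
gripper_width: 0.175
gripper_force: 58.7
rows 2 [0.208, -0.481, 0.77, 0.007, 0.247, 0.002]
4944 [[0.0304, -0.0007, -0.0268], [0.0494, -0.0006, -0.025], [0.0681, -0.0008, -0.0212], [0.098, -0.0008, -0.0194]]
base ((517.5629272460938, -343.09967041015625), (106.85159301757812, 35.11351013183594), 5.782158374786377)
```

```bash
python3 -m pendant '[[0.21,-0.48,0.4,0,0.25,0],[0.21,-0.48,0.4,0,0.25,0],[0,0,0,0,0,0],[0,0,0,0,0,0]]'
python3 - <<'E'
from h import *
plan([.5187,-.3352,.05],down(np.pi+.108))
E
```

```text
t: 30.3
ee_pos: [0.5184, -0.3356, 0.0947]
eef_rot: [3.141, -0.0, -3.034]
contact_force: [-0.4, 0.4, -0.4]
gripper_width: 0.175
gripper_force: 58.7
rows 3 [-0.007, 0.006, 0.746, 0.003, -0.002, 0.0]
```

```bash
python3 -m pendant '[[0,0.01,0.75,0,0,0],[0,0.01,0.75,0,0,0],[0,0.01,0.75,0,0,0],[0,0,0.5,0,0,0],[0,0,0.4,0,0,0],[0,0,0.2,0,0,0],[0,0,0,0,0,0]]'
python3 -m pendant '[[0,0,0.1,0,0,0],[0,0,0,0,0,0]]'
```

```text
t: 31.18
ee_pos: [0.5184, -0.3351, 0.0279]
eef_rot: [3.142, -0.0, -3.033]
contact_force: [0.0, -0.5, -0.9]
gripper_width: 0.176
gripper_force: 58.7
t: 31.42
ee_pos: [0.5185, -0.3352, 0.0263]
eef_rot: [-3.141, 0.0, -3.033]
contact_force: [0.2, -0.2, -1.1]
gripper_width: 0.175
gripper_force: 58.7
```

```bash
python3 -m pendant '[[0,0,0.06,0,0,0],[0,0,0,0,0,0]]' | egrep 'pos|contact'
python3 -m pendant '[[0,0,0,0,0,0],[0,0,0,0,0,0],[0,0,0,0,0,0],[0,0,0,0,0,0],[0,0,0,0,0,0]]' 0.7
python3 -m pendant '[[0,0,-0.6,0,0,0],[0,0,-1,0,0,0],[0,0,-1,0,0,0],[-0.5,0,-1,0,0,0],[-1,0,-1,0,0,0],[-1,0,-1,0,0,0],[-0.5,0,0,0,0,0],[0,0,0,0,0,0],[0,0,0,0,0,0]]'
python3 look2.py
python3 - <<'E'
from h import *
im,d=imaging.snapshot("top");P=cloud(cal("top"),d,"top");hsv=cv2.cvtColor(im,cv2.COLOR_RGB2HSV)
g=(abs(P[...,0]-.478)<.07)&(abs(P[...,1]-.04)<.05)&(hsv[...,0]>50)&(hsv[...,0]<80)&(hsv[...,1]>120)
Q=P[g];A=np.c_[Q[:,:2]-[.4786,.0407],np.ones(len(Q))];print("board plane",np.linalg.lstsq(A,Q[:,2],rcond=None)[0])
E
```

```text
ee_pos: [0.5187, -0.3353, 0.0252]
contact_force: [0.6, 0.2, 0.5]
t: 32.3
ee_pos: [0.5184, -0.335, 0.0248]
eef_rot: [3.142, -0.0, -3.033]
contact_force: [-0.3, 0.4, 0.2]
gripper_width: 0.7
gripper_force: 0.0
t: 33.42
ee_pos: [0.5766, -0.328, 0.1355]
eef_rot: [3.14, -0.002, -3.034]
contact_force: [0.2, 0.5, -0.4]
gripper_width: 0.696
gripper_force: 0.0
[ 0.57660025 -0.32804098  0.13550996]
probe 0.82 [258.7 117.8] [ 0.5152 -0.3364  0.034 ]
rest 0.92 [262.1 118.2] [ 0.5174 -0.3332  0.    ]
handle ((524.4465942382812, -334.98858642578125), (109.81737518310547, 15.17382526397705), 6.3767218589782715) 0.051843589199109
base ((518.5595092773438, -335.923583984375), (111.5650405883789, 48.193931579589844), 6.357152938842773)
needle n 365 [ 0.41957349 -0.34646245  0.04418843] [ 0.44221123 -0.34439383  0.04529494]
board plane [-0.00582199 -0.00138449  0.02377339]
```

View pics/w4.png

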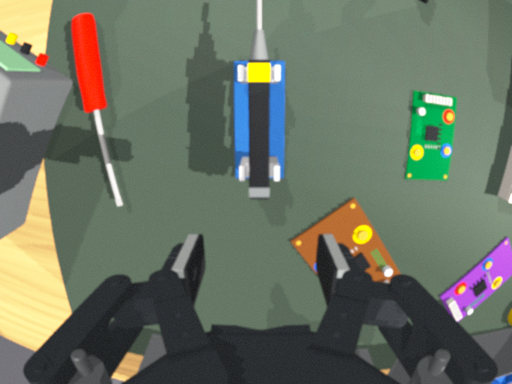

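The probe (259,120) lies level in its rest, its needle towards the robot, and the hand is clear. The board is still level and flush, so I hand in.

```bash
python3 -c "
from station import close_job
print(close_job())"
```

```text
the job is handed in; nothing more can be done
None
```

The job is handed in: I pressed the board level and flush, touched the red, yellow and blue posts in that order at about 5–6 N each, and laid the probe back in its rest; the hand-in gave no verdict.

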